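# Log and tare the sample canister on the field balance

### The arm

A 6-joint arm with a two-finger parallel gripper is mounted at the origin on the work surface. World frame = base frame: x ahead of the robot, y to its left, z up, the work surface at z = 0. Lengths are in mm, angles in rad, forces in N, time in s.
With the tool pointing down it reaches from about 350 to 775 mm from the base axis. Payload 7.3 kg.
Tool frame: the origin (TCP) lies between the finger pads; the fingertips stand 17 mm ahead of it and the grasp point (between the pads) lies 2 mm behind it; z points along the fingers, y is the direction in which the jaws open and shut (so a half turn about z gives the same grasp; the last joint's range is limited). The gripper opens to 92 mm and grips with 3 to 60 N. Pads are 19 mm wide; open, the fingers measure 130 mm over their backs; the gripper's body (75 mm by 190 mm) begins 47 mm behind the grasp point.
Start: joints at [1.072, 0.342, 1.524, -0, 1.275, -0.146], TCP at [181.387, 492.688, 243.741] pointing down, gripper open.
Joint ranges: [-2.53, 2.53], [-0.77, 2.02], [0.04, 2.7], [-1, 4.14], [0.28, 2.66], [-3.11, 3.11]. Speed limits (rad/s): [2.57, 2.57, 3.14, 3.14, 3.14, 3.14].

### API

Orientations are given as [roll, pitch, yaw] about the fixed x, y, z axes, in that order (R = Rz(yaw) Ry(pitch) Rx(roll)).
In Python, from plant import get_obs, capture, get_calibration, close_job gives the robot as it stands.
- The arm moves only by the tool carry_out, never from a script. Its argument "moves" is one flat list of numbers, 7 for each row, row after row: the shift along the tool's x, y, z normalised to -1 to 1, where 1 is 40 cm, then the turn, a rotation vector about the tool's x, y, z normalised to -1 to 1, where 1 is 30 degrees, then the opening, from 0 (shut) to 1 (fully open). A call has exactly 8 rows; each row is the pose to reach, as a shift and turn from the pose measured when the call began, along the tool's axes at that moment; what a row does not reach only later rows make up. A row lasts 1/10 s, in which the tool goes at most 50 mm and 8.59 degrees, less where a joint would pass 70% of its speed; a pose out of reach is approached as far as the arm can. A call with a number of a shift or a turn outside -1 to 1 is refused whole. A call with a gripper value outside its range is refused whole. The fingers move at their own pace and stop on an object; the grip force is fixed at half the most. Time passes only in rows, so rows that repeat a pose let the fingers close, or fill a call up. It gives the time, the measured TCP pose, the force and the opening at its end, in the units of the state.
- get_obs(): the state, without advancing time (a new reading comes with each control period).
- capture(name): name is "side" or "top" or "wrist"; returns the picture (480x640x3 uint8, red, green, blue); there is no depth.
- get_calibration(name): a dict with "vfov" (degrees; the focal length in pixels is half the picture's height over the tangent of half this angle, whatever the lens; pixels are square), "cx", "cy" (the principal point, pixels), "cam_to_world" (4x4, takes a point from camera to world coordinates). Camera axes: x right, y up, looking along -z (the intrinsics and any distortion apply to the point x, -y, -z); pixel columns grow to the right and rows downward; lengths in mm; the calibration is good to about 2 mm. A picture is of the moment at which its call begins: read the wrist's pose just before it. get_calibration takes no time and is no camera call; for the wrist camera it gives the pose at the moment of the call.
- close_job(): hands the job in, once; it reports no verdict.
The state is a dict: "time": time; "joint_positions": joint angles; "dq": joint speeds; "tau": joint torques, N m; "tool_pos": TCP position; "tcp_rot": TCP orientation; "contact_force": force on the tool from outside, world axes, zero at the start; "moment": the same for the moment, N m; "grip_width": finger opening in mm.
Only numpy, scipy, OpenCV 4.12 (cv2) and the standard library are available. Lean on these libraries where they do the work, as an engineer would, in place of code of your own. Each camera call takes 0.05 s, during which the arm holds its last target.

### The job

The empty canister is standing on the balance: with your fingertips, push the clear hinged cover gently down until it is fully shut, without letting it slam, then press the green log key fully down to store the canister's weight and let it come up, and only then press the orange tare key fully down and let it up again. Finish with the cover shut, leave the grey keys alone, and do not pick up or move the canister or anything else on the bench.

Things in the scene. Friction and masses are not known exactly. Their poses are not given: they have to be found in the camera images.
- balance: white bench balance, fixed, 340 mm long (x), 210 wide (y); origin: centre of its underside, on the bench; +x to its rear, +y to the operator's left, z up. Keypad at the front (nearest the robot), 50 mm high; keys in a row at x -128 mm: grey y +72, green +24, grey -24, orange -72. Sloped display behind (72 mm high), then the clear draught chamber (x -14 to +154, y +-85, walls up to 172 mm)
- cover (a joint): opening angle of the clear hinged cover of the chamber, rad: 0 = fully shut, flat on the chamber; starts standing open at 0.75 to 1.2, grows as the free edge rises. A stiff friction hinge keeps it at any angle; about 1 to 2 N at the free edge swings it down
- cover_hinge (a point): middle of the cover's hinge line (rear edge, on the outer face), balance x +154 mm, 178 mm above the bench; the hinge runs along the balance's y
- cover_edge (a point): middle of the cover's free (front) edge on its outer face, 166 mm from the hinge; moves with the cover. The cover is a clear 166 x 172 mm pane 6 mm thick with a dark frame; a blue tab 60 mm wide stands 13 mm beyond the free edge. The outer face looks up when shut, and up and to the rear when open
- log_key (a joint): travel in m of the green log key (stores the weight shown); 0 = up, 0.005 = fully down; springs back; about 1.2 N to start, 3.2 N fully down
- log_top (a point): spring key cap, 26 mm wide, 22 mm deep, standing 8 mm proud of the flat keypad; this point: middle of the top face of the green log key (stores the weight shown), 58 mm above the bench when up; moves with it
- tare_key (a joint): travel in m of the orange tare key (zeroes the display); 0 = up, 0.005 = fully down; springs back; about 1.2 N to start, 3.2 N fully down
- tare_top (a point): spring key cap, 26 mm wide, 22 mm deep, standing 8 mm proud of the flat keypad; this point: middle of the top face of the orange tare key (zeroes the display), 58 mm above the bench when up; moves with it
- units_key (a joint): travel in m of the grey units key, at the left end of the row (not to be pressed); 0 = up, 0.005 = fully down; springs back; about 1.2 N to start, 3.2 N fully down
- units_top (a point): spring key cap, 26 mm wide, 22 mm deep, standing 8 mm proud of the flat keypad; this point: middle of the top face of the grey units key, at the left end of the row (not to be pressed), 58 mm above the bench when up; moves with it
- menu_key (a joint): travel in m of the grey menu key, between green and orange (not to be pressed); 0 = up, 0.005 = fully down; springs back; about 1.2 N to start, 3.2 N fully down
- menu_top (a point): spring key cap, 26 mm wide, 22 mm deep, standing 8 mm proud of the flat keypad; this point: middle of the top face of the grey menu key, between green and orange (not to be pressed), 58 mm above the bench when up; moves with it
- canister_center (a point): white screw-top canister standing on the balance's round pan (110 mm, top 80 mm above the bench) inside the chamber, 63 mm across, 70 mm high, about 70 g; its centre, half-way up
- spare_canister_center (a point): another white screw-top canister, 63 mm across, 70 mm high, on the bench to the right of the balance; its centre. Not to be moved
- core_a_center (a point): grey basalt core piece standing upright beside the keypad's right end, 48 mm across, 85 mm high; its centre. Not to be moved
- core_b_center (a point): grey basalt core piece lying to the left of the balance, 48 mm across, 110 mm long; its centre. Not to be moved
- streak_holder_center (a point): blue acrylic streak plate holder with a white plate, 110 x 60 x 20 mm, to the left of the balance; its centre. Not to be moved
- scratch_tool_center (a point): stubby orange scratch tool with a steel point, 91 mm long, 23 mm thick, in front of the balance; its centre. Not to be moved
- tape_case_center (a point): round aluminium tape case, 66 mm across, 24 mm high, to the right of the balance; its centre. Not to be moved
- loupe_center (a point): small steel folding hand lens, 42 x 28 x 13 mm, to the right of the balance; its centre. Not to be moved
Things that resemble listed ones, but are neither listed nor needed, are in the scene too. Leave any yellow look-alike of the part that bears canister_center alone.

How it is judged:
By the outcome, as a careful person would: the job done as asked, in the order asked, and still so for the second after the job is handed in, with the robot touching nothing.
It also fails if it takes over 50 s, if anything falls off the work surface, if the arm or the gripper's body presses on something with over 40 N, if the wrist force passes 120 N, or if a joint passes its speed limit or range.

## Working session

There is one attempt and no reset: what is moved stays moved. The work goes in short steps, Python scripts to look and compute and a tool call to move; the robot and the scene stay as the last step left them, time stands still between calls to the robot, and variables do not carry over. Pictures are saved under pics/ and viewed, and the job is handed in when it is done.

Besides the shell and the picture viewer there is one more tool, called after "Call:" as name(argument=value, ...), one argument or row to a line, values as JSON. carry_out: Moves the arm, as the interface text tells. Scaled input: -1 to 1 covers 40 cm each way for a shift and 30 degrees each way for a turn. Its arguments: {"type":"object","properties":{"moves":{"type":"array","items":{"type":"number"}}},"required":["moves"]}

```bash
mkdir -p pics; ls; python3 - <<'E'
from plant import *
import cv2
print(get_obs())
for n in ["side","top","wrist"]:
    c=get_calibration(n); print(n,c)
    cv2.imwrite(f"pics/{n}0.png",capture(n)[:,:,::-1])
E
```

```text
pics
{'time': 0.0, 'joint_positions': array([ 1.07200539e+00,  3.42695790e-01,  1.52505541e+00, -2.57961550e-05,
        1.27537913e+00, -1.45991270e-01]), 'dq': array([ 7.77238717e-05, -1.43971220e-03,  2.36711773e-03, -1.86624094e-03,
       -1.47575591e-03,  6.81741765e-04]), 'tau': array([ 1.43745830e-03, -4.31231368e+01, -2.44228417e+01,  7.18742958e-02,
        5.57643129e-02, -1.11974286e-04]), 'tool_pos': array([181.19236417, 492.32106862, 243.04551823]), 'tcp_rot': array([-3.14006774e+00, -1.99286331e-04,  2.78880037e+00]), 'contact_force': array([-0.57746794,  0.23881924, -0.04714248]), 'moment': array([-0.05529111, -0.05703534, -0.05303817]), 'grip_width': 91.89653366403815}
side {'vfov': 51.08710773391524, 'cx': 320.19477424955693, 'cy': 239.12094132018933, 'cam_to_world': array([[ 8.56533236e-01,  2.48669391e-01, -4.52232627e-01,
         1.33706893e+02],
       [-5.16086162e-01,  4.16820253e-01, -7.48275317e-01,
        -7.96603509e+02],
       [ 2.42655008e-03,  8.74313680e-01,  4.85355232e-01,
         6.67291431e+02],
       [ 0.00000000e+00,  0.00000000e+00,  0.0000
[... 223 characters left out ...]
      [-9.99857554e-01,  1.34414277e-02,  1.02077874e-02,
         2.94279987e+01],
       [ 1.19988685e-02,  1.40737487e-01,  9.89974235e-01,
         1.14319351e+03],
       [ 0.00000000e+00,  0.00000000e+00,  0.00000000e+00,
         1.00000000e+00]])}
wrist {'vfov': 61.682240897958266, 'cx': 317.40772546614005, 'cy': 238.03100395981713, 'cam_to_world': array([[ 3.46121864e-01, -9.08385734e-01, -2.34595427e-01,
         1.17928967e+02],
       [ 9.38188455e-01,  3.34741770e-01,  8.80361906e-02,
         5.16532128e+02],
       [-1.44193109e-03, -2.50565971e-01,  9.68098453e-01,
         3.83947985e+02],
       [ 0.00000000e+00,  0.00000000e+00,  0.00000000e+00,
         1.00000000e+00]])}
```

View pics/side0.png

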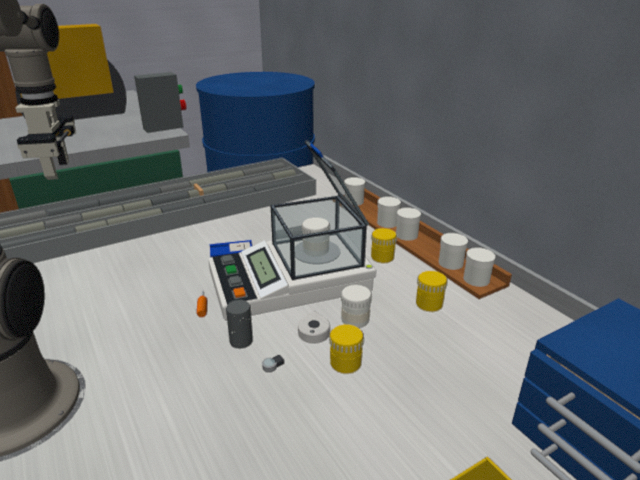

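View pics/top0.png

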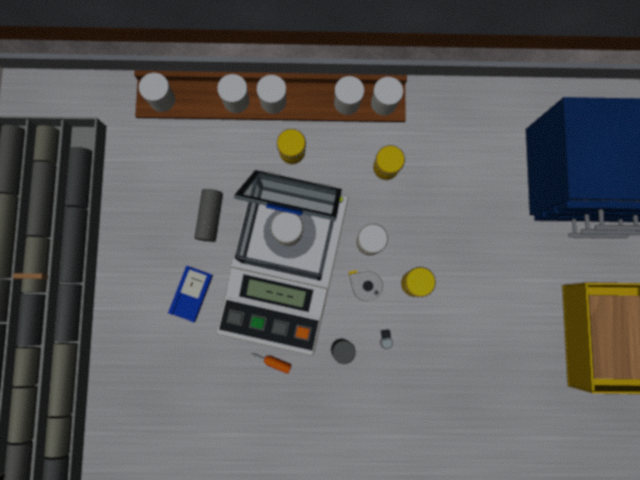

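View pics/wrist0.png

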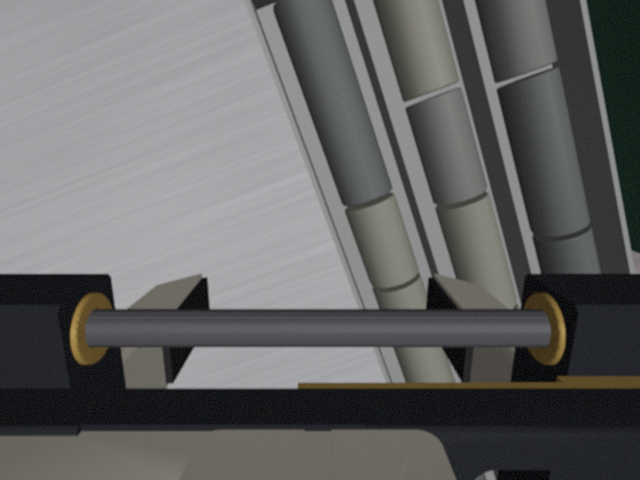

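```bash
cat > h.py <<'E'
import numpy as np, cv2
from plant import *
def ray(c,u,v):
    f=240/np.tan(np.radians(c['vfov'])/2)
    d=np.array([(u-c['cx'])/f,-(v-c['cy'])/f,-1.0]); M=c['cam_to_world']
    return M[:3,3],M[:3,:3]@d
def onz(c,uv,z):
    o,d=ray(c,*uv); return o+d*(z-o[2])/d[2]
def tri(c1,a,c2,b):
    o,d=ray(c1,*a);p,e=ray(c2,*b);d=d/np.linalg.norm(d);e=e/np.linalg.norm(e)
    s=np.linalg.lstsq(np.c_[d,-e],p-o,rcond=None)[0]
    x=o+d*s[0];y=p+e*s[1];return (x+y)/2,np.linalg.norm(x-y)
def proj(c,P):
    f=240/np.tan(np.radians(c['vfov'])/2)
    q=np.linalg.inv(c['cam_to_world'])@np.r_[P,1]; return np.array([c['cx']-f*q[0]/q[2],c['cy']+f*q[1]/q[2]])
def blobs(im,lo,hi,amin=20):
    h=cv2.cvtColor(im,cv2.COLOR_RGB2HSV); m=cv2.inRange(h,np.array(lo),np.array(hi))
    n,l,s,ce=cv2.connectedComponentsWithStats(m)
    return [(ce[i].round(1),s[i].tolist()) for i in range(1,n) if s[i][4]>=amin]
E
python3 - <<'E'
from h import *
for n in ["side","top"]:
    im=cv2.imread(f"pics/{n}0.png")[:,:,::-1].copy(); c=get_calibration(n)
    for nm,lo,hi in [("green",(50,120,50),(80,255,255)),("orange",(5,180,120),(15,255,255)),("blue",(105,150,60),(125,255,255))]:
        for ce,s in blobs(im,lo,hi): print(n,nm,ce,s,onz(c,ce,58).round(1))
for n,(x,y,w,h),k in [("top",(210,150,160,220),4),("side",(200,130,180,190),4)]:
    im=cv2.imread(f"pics/{n}0.png")[y:y+h,x:x+w]
    k=min(800/w,600/h); cv2.imwrite(f"pics/{n}z.png",cv2.resize(im,None,fx=k,fy=k,interpolation=cv2.INTER_CUBIC)); print(k)
E
```

```text
side green [179.7  88.3] [178, 85, 4, 8, 26] [ 917.1 1978.7   58. ]
side green [ 95.8 177.8] [11, 150, 171, 58, 3032] [294.  855.9  58. ]
side green [230.6 268.6] [226, 264, 10, 10, 77] [456.8 128.9  58. ]
side orange [239.  291.7] [234, 287, 11, 10, 86] [437.4  35.2  58. ]
side orange [201.  305.8] [197, 296, 9, 20, 145] [352.2  28.7  58. ]
side blue [252.3 117.3] [196, 72, 118, 99, 9062] [1017.3 1250.4   58. ]
side blue [314.8 147. ] [310, 134, 12, 23, 72] [1049.8  760.    58. ]
side blue [220.6 249.4] [210, 243, 30, 14, 246] [469.1 222.   58. ]
side blue [588.3 383.3] [513, 299, 127, 181, 13740] [ 828.4 -503.9   58. ]
side blue [571.4 465.3] [550, 447, 47, 33, 526] [ 667.2 -586.7   58. ]
top green [257.2 322.2] [251, 317, 13, 12, 125] [459.4 133.6  58. ]
top orange [302.  332.4] [296, 327, 13, 12, 111] [439.6  40.3  58. ]
top orange [276.3 364.4] [265, 358, 25, 14, 164] [374.4  92.1  58. ]
top blue [602.7 147.6] [564, 98, 76, 101, 7347] [ 846.6 -613.8   58. ]
top blue [603.3 203.8] [567, 200, 73, 8, 463] [ 720.6 -606.6   58. ]
top blue [284. 209.] [267, 204, 35, 11, 118] [699.4  82.8  58. ]
top blue [188.1 299.9] [169, 267, 43, 55, 834] [503.6 278.7  58. ]
2.727272727272727
3.1578947368421053
```

View pics/topz.png

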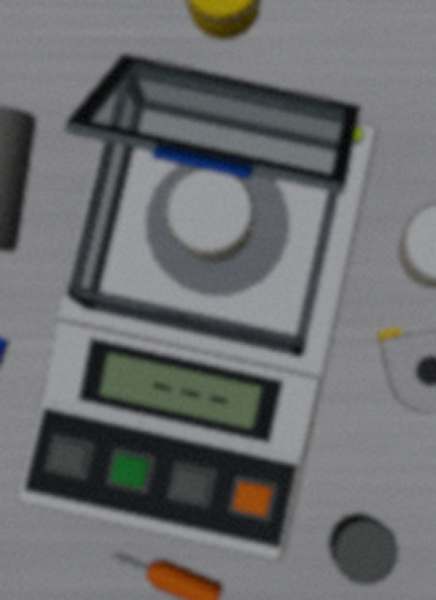

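View pics/sidez.png

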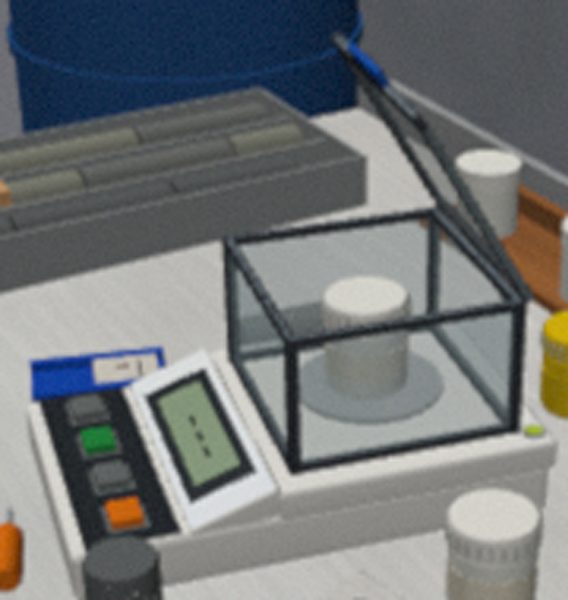

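```bash
cat >> h.py <<'E'
from scipy.spatial.transform import Rotation as Ro
def Rt(rpy): return Ro.from_euler('xyz',rpy)
def plan(P,R=None,ob=None):
    "shift/turn units to reach world TCP P, orientation R"
    ob=ob or get_obs(); R0=Rt(ob['tcp_rot'])
    s=R0.inv().apply(np.array(P)-ob['tool_pos'])/400
    t=(R0.inv()*(R if R is not None else R0)).as_rotvec(degrees=True)/30
    return s.round(4),t.round(4)
YAW=-0.207
def down(tilt=0): # tilt: tool tip leans toward robot (-x balance), about balance y
    b=Ro.from_euler('z',YAW)
    return b*Ro.from_euler('y',tilt)*Ro.from_euler('xyz',[np.pi,0,np.pi])
E
python3 - <<'E'
from h import *
print(plan([430,95,300],down()))
t,s=get_calibration('top'),get_calibration('side')
print(tri(t,(284,209),s,(314.8,147)))
print(tri(t,(257.2,322.2),s,(230.6,268.6)),tri(t,(302,332.4),s,(239,291.7)))
E
```

```text
(array([-0.9268, -0.7177, -0.1413]), array([-0.002 , -0.0005, -0.2784]))
(array([644.63979716,  69.8908212 , 328.09637774]), np.float64(1.6991978975420572))
(array([458.98179589, 134.0518658 ,  54.5156331 ]), np.float64(0.7294775621464761)) (array([439.37845794,  40.3961052 ,  54.13623199]), np.float64(0.18765351797311328))
```

Call:
carry_out(
  moves=[-0.08, -0.06, -0.03, 0, 0, -0.05, 0, -0.17, -0.13, -0.07, 0, 0, -0.1, 0, -0.27, -0.205, -0.14, 0, 0, -0.15, 0, -0.36, -0.28, -0.141, 0, 0, -0.2, 0, -0.45, -0.35, -0.141, 0, 0, -0.25, 0, -0.54, -0.42, -0.141, 0, 0, -0.278, 0, -0.63, -0.488, -0.141, 0, 0, -0.278, 0, -0.7, -0.542, -0.141, 0, 0, -0.278, 0],
)

```text
time: 0.95
tool_pos: [369.9, 190.1, 299.8]
tcp_rot: [-3.14, -0.0, 2.933]
contact_force: [0.6, -0.1, -0.2]
grip_width: 32.2
```

```bash
python3 - <<'E'
from h import *
o=get_obs();print(o['tool_pos'],o['tcp_rot'],o['grip_width'],o['contact_force'])
print(plan([430,95,300],down()))
E
```

```text
[369.93107379 190.13719558 299.80724997] [-3.14030832e+00 -4.45988763e-05  2.93324743e+00] 32.220723373274744 [ 0.60679942 -0.1244408  -0.23559431]
(array([-1.961e-01, -2.016e-01, -2.000e-04]), array([-0.0025, -0.0001, -0.0026]))
```

Call:
carry_out(
  moves=[-0.05, -0.05, 0, 0, 0, 0, 0, -0.1, -0.1, 0, 0, 0, 0, 0, -0.15, -0.15, 0, 0, 0, 0, 0, -0.196, -0.202, 0, 0, 0, 0, 0, -0.196, -0.202, 0, 0, 0, 0, 0, -0.196, -0.202, 0, 0, 0, 0, 0, -0.196, -0.202, 0, 0, 0, 0, 0, -0.196, -0.202, 0, 0, 0, 0, 0],
)

```text
time: 1.75
tool_pos: [429.5, 95.6, 300.0]
tcp_rot: [-3.14, -0.0, 2.935]
contact_force: [0.4, -0.2, -0.1]
grip_width: 0.5
```

```bash
python3 - <<'E'
from h import *
o=get_obs();c=get_calibration('wrist');im=capture('wrist')
print(o['tool_pos'],o['tcp_rot'],o['grip_width'])
cv2.imwrite("pics/w1.png",im[:,:,::-1])
for nm,lo,hi in [("green",(50,120,50),(80,255,255)),("orange",(5,180,120),(15,255,255)),("blue",(105,150,60),(125,255,255))]:
    for ce,s in blobs(im,lo,hi): print(nm,ce,s,onz(c,ce,58).round(1))
E
```

```text
[429.45488478  95.63696294 299.95101454] [-3.14048185e+00 -1.64145708e-04  2.93450692e+00] 0.48316368433720686
green [361. 227.] [349, 217, 26, 21, 521] [458.2 133.4  58. ]
orange [301.4 144.9] [276, 132, 55, 26, 884] [369.9  93.4  58. ]
orange [263.9 226.8] [252, 217, 25, 21, 490] [438.4  40.7  58. ]
blue [503.6 229.1] [464, 191, 80, 102, 3727] [488.9 269.5  58. ]
```

View pics/w1.png

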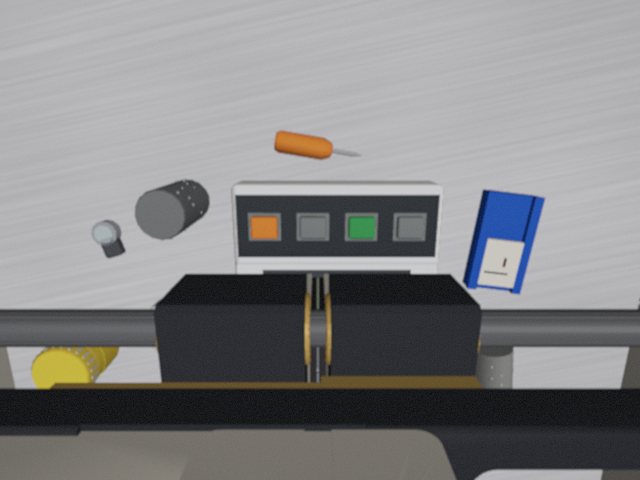

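Call:
carry_out(
  moves=[-0.05, 0.01, -0.08, 0, 0, 0, 0, -0.11, 0.02, -0.17, 0, 0, 0, 0, -0.2, 0.03, -0.225, 0, 0, 0, 0, -0.3, 0.04, -0.225, 0, 0, 0, 0, -0.38, 0.049, -0.225, 0, 0, 0, 0, -0.425, 0.049, -0.225, 0, 0, 0, 0, -0.425, 0.049, -0.225, 0, 0, 0, 0, -0.425, 0.049, -0.225, 0, 0, 0, 0],
)

```text
time: 2.6
tool_pos: [599.5, 80.6, 389.5]
tcp_rot: [-3.14, -0.001, 2.935]
contact_force: [0.4, -0.1, 0.9]
grip_width: 0.5
```

```bash
cat >> h.py <<'E'
H=np.array([729.7,52.0,178.]); YAW=-0.209
XB=np.array([np.cos(YAW),np.sin(YAW),0]); 
def tcp_for(a,r,dx=9.5): return H-r*np.cos(a)*XB+dx*XB+np.array([0,0,r*np.sin(a)+17])
E
python3 - <<'E'
from h import *
o=get_obs();c=get_calibration('wrist');im=capture('wrist')
print(o['tool_pos'],o['tcp_rot'],o['joint_positions'])
cv2.imwrite("pics/w2.png",im[:,:,::-1])
cv2.imwrite("pics/s2.png",capture('side')[100:340,150:470,::-1].repeat(2,0).repeat(2,1))
print(plan(H-34*XB+[0,0,212],down()))
E
```

```text
[599.45984696  80.55863273 389.54038773] [-3.14030022e+00 -1.19726902e-03  2.93531517e+00] [ 7.44047256e-03  4.45655288e-01  9.74582747e-01 -1.02086995e-03
  1.72279869e+00 -1.35723300e+00]
(array([-0.2495, -0.0028,  0.0014]), array([-0.0019,  0.0005,  0.0054]))
```

View pics/s2.png

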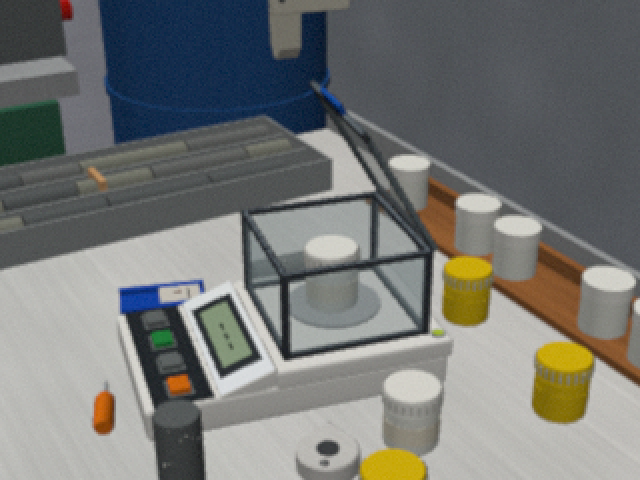

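View pics/w2.png

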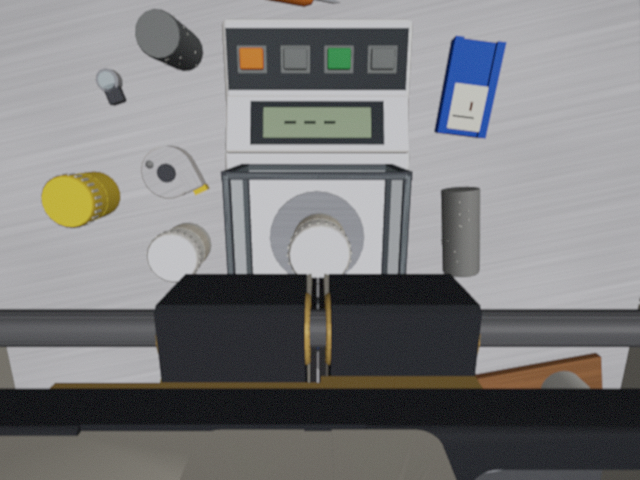

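Call:
carry_out(
  moves=[-0.07, 0, 0, 0, 0, 0, 0, -0.15, 0, 0, 0, 0, 0, 0, -0.22, 0, 0, 0, 0, 0, 0, -0.25, 0, 0, 0, 0, 0, 0, -0.25, 0, 0.05, 0, 0, 0, 0, -0.25, 0, 0.1, 0, 0, 0, 0, -0.25, 0, 0.15, 0, 0, 0, 0, -0.25, 0, 0.15, 0, 0, 0, 0],
)

```text
time: 3.5
tool_pos: [695.2, 60.5, 328.3]
tcp_rot: [-3.14, -0.005, 2.936]
contact_force: [0.4, -0.1, -0.4]
grip_width: 0.4
```

```bash
python3 - <<'E'
from h import *
o=get_obs()
print(o['tool_pos'],o['tcp_rot'],o['joint_positions'],o['contact_force'])
cv2.imwrite("pics/s3.png",capture('side')[70:310,150:470,::-1].repeat(2,0).repeat(2,1))
for a in np.arange(1.08,-0.03,-0.04): print(round(a,3),plan(tcp_for(a,150),down(),o))
E
```

```text
[695.24437415  60.53601237 328.33422114] [-3.13972687 -0.00489883  2.93596674] [-2.24336445e-02  6.66427899e-01  7.59936188e-01 -9.52788940e-04
  1.72038525e+00 -1.38774819e+00] [ 0.3552419  -0.13441761 -0.39351562]
1.08 (array([ 0.0643, -0.0028,  0.0029]), array([-0.0036, -0.0094,  0.0065]))
1.04 (array([ 0.0774, -0.0027,  0.0103]), array([-0.0036, -0.0094,  0.0065]))
1.0 (array([ 0.0901, -0.0027,  0.0182]), array([-0.0036, -0.0094,  0.0065]))
0.96 (array([ 0.1025, -0.0026,  0.0266]), array([-0.0036, -0.0094,  0.0065]))
0.92 (array([ 0.1146, -0.0025,  0.0356]), array([-0.0036, -0.0094,  0.0065]))
0.88 (array([ 0.1263, -0.0025,  0.0449]), array([-0.0036, -0.0094,  0.0065]))
0.84 (array([ 0.1376, -0.0024,  0.0548]), array([-0.0036, -0.0094,  0.0065]))
0.8 (array([ 0.1485, -0.0024,  0.0651]), array([-0.0036, -0.0094,  0.0065]))
0.76 (array([ 0.159 , -0.0023,  0.0758]), array([-0.0036, -0.0094,  0.0065]))
0.72 (array([ 0.1691, -0.0023,  0.0869]), array([-0.0036, -0.0094,  0.0065]))
0.68 (array([ 0.1787, -0.0022,  0.0984]), array([-0.0036, -0.0094,  0.0065]))
0.64 (array([ 0.1878, -0.002
[... 594 characters left out ...]
0.32 (array([ 0.2425, -0.0018,  0.2166]), array([-0.0036, -0.0094,  0.0065]))
0.28 (array([ 0.2468, -0.0017,  0.2309]), array([-0.0036, -0.0094,  0.0065]))
0.24 (array([ 0.2506, -0.0017,  0.2454]), array([-0.0036, -0.0094,  0.0065]))
0.2 (array([ 0.2538, -0.0017,  0.2601]), array([-0.0036, -0.0094,  0.0065]))
0.16 (array([ 0.2564, -0.0016,  0.2749]), array([-0.0036, -0.0094,  0.0065]))
0.12 (array([ 0.2585, -0.0016,  0.2897]), array([-0.0036, -0.0094,  0.0065]))
0.08 (array([ 0.2599, -0.0016,  0.3046]), array([-0.0036, -0.0094,  0.0065]))
0.04 (array([ 0.2607, -0.0015,  0.3196]), array([-0.0036, -0.0094,  0.0065]))
-0.0 (array([ 0.2609, -0.0015,  0.3346]), array([-0.0036, -0.0094,  0.0065]))
```

View pics/s3.png

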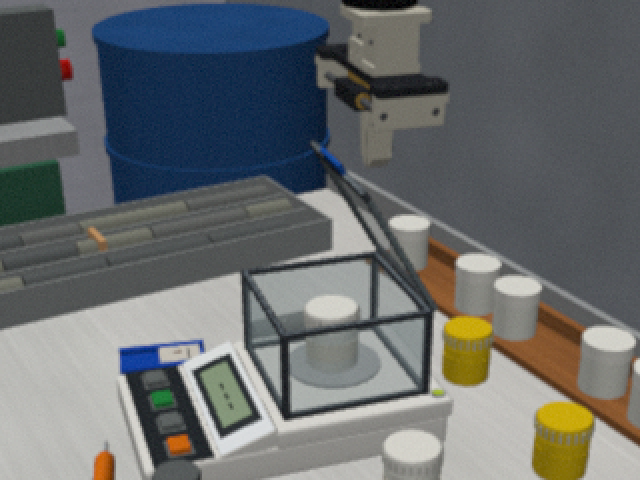

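Call:
carry_out(
  moves=[0.016, 0, 0, 0, 0, 0, 0, 0.032, 0, 0.001, 0, 0, 0, 0, 0.045, 0, 0.002, 0, 0, 0, 0, 0.057, 0, 0.002, 0, 0, 0, 0, 0.067, 0, 0.004, 0, 0, 0, 0, 0.075, 0, 0.009, 0, 0, 0, 0, 0.083, 0, 0.014, 0, 0, 0, 0, 0.09, 0, 0.018, 0, 0, 0, 0],
)

```text
time: 4.35
tool_pos: [660.4, 67.8, 323.1]
tcp_rot: [-3.14, -0.002, 2.936]
contact_force: [0.9, -0.4, 0.7]
grip_width: 0.3
```

```bash
cat > st.py <<'E'
from h import *
import sys
o=get_obs()
print(o['tool_pos'],o['contact_force'])
im=capture('side'); cv2.imwrite(f"pics/{sys.argv[1]}.png",im[100:340,150:470,::-1].repeat(2,0).repeat(2,1))
for a in np.arange(float(sys.argv[2]),float(sys.argv[3])-.001,-0.04): print(round(a,3),plan(tcp_for(a,150),down(),o)[0])
E
python3 st.py s4 1.0 0.6
```

```text
[660.36939545  67.84235185 323.11482786] [ 0.90894122 -0.39373228  0.66727194]
1.0 [ 0.0011 -0.0028  0.0047]
0.96 [ 0.0135 -0.0027  0.0131]
0.92 [ 0.0256 -0.0027  0.022 ]
0.88 [ 0.0374 -0.0026  0.0313]
0.84 [ 0.0487 -0.0026  0.0411]
0.8 [ 0.0597 -0.0025  0.0514]
0.76 [ 0.0702 -0.0025  0.0621]
0.72 [ 0.0803 -0.0024  0.0732]
0.68 [ 0.0899 -0.0024  0.0847]
0.64 [ 0.0991 -0.0023  0.0965]
0.6 [ 0.1078 -0.0023  0.1087]
```

View pics/s4.png

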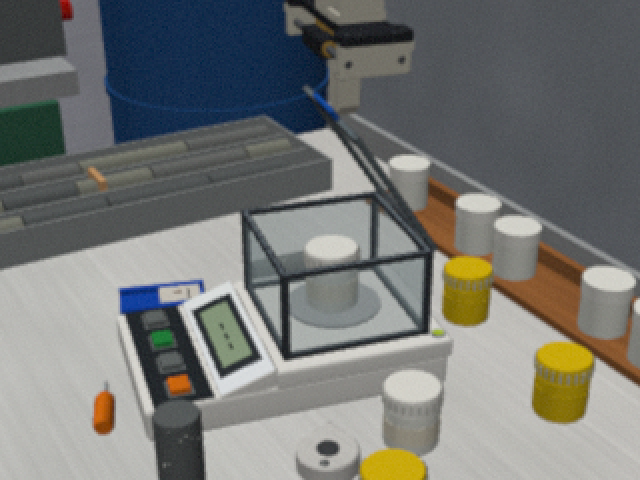

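Call:
carry_out(
  moves=[0.011, -0.002, 0.012, 0, 0, 0, 0, 0.021, -0.002, 0.02, 0, 0, 0, 0, 0.031, -0.002, 0.027, 0, 0, 0, 0, 0.041, -0.002, 0.035, 0, 0, 0, 0, 0.051, -0.002, 0.043, 0, 0, 0, 0, 0.06, -0.002, 0.052, 0, 0, 0, 0, 0.07, -0.002, 0.062, 0, 0, 0, 0, 0.08, -0.002, 0.073, 0, 0, 0, 0],
)

```text
time: 5.2
tool_pos: [628.1, 73.8, 293.5]
tcp_rot: [-3.14, -0.002, 2.936]
contact_force: [-0.0, 0.0, 0.6]
grip_width: 0.3
```

```bash
python3 st.py s5 0.72 0.3
```

```text
[628.10724602  73.76933369 293.48953156] [-0.02103575  0.01028339  0.6426895 ]
0.72 [-0.0016 -0.0005 -0.001 ]
0.68 [ 0.0081 -0.0005  0.0104]
0.64 [ 0.0172 -0.0005  0.0223]
0.6 [ 0.0259 -0.0004  0.0345]
0.56 [ 0.0341 -0.0004  0.0471]
0.52 [ 0.0418 -0.0003  0.06  ]
0.48 [ 0.0489 -0.0003  0.0732]
0.44 [ 0.0556 -0.0002  0.0866]
0.4 [ 0.0617 -0.0002  0.1003]
0.36 [ 0.0672 -0.0002  0.1143]
0.32 [ 7.220e-02 -1.000e-04  1.284e-01]
```

View pics/s5.png

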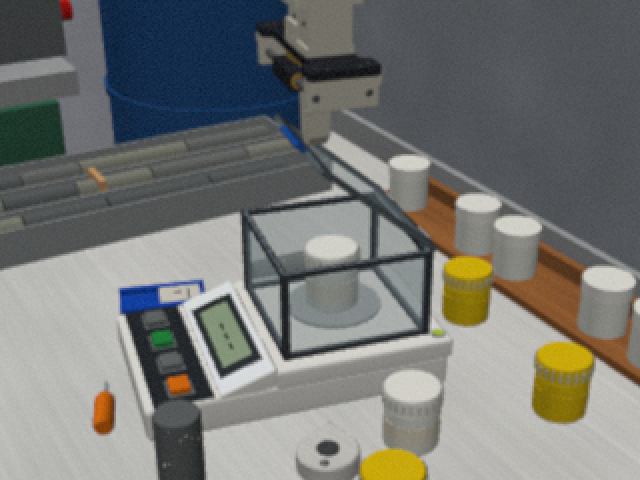

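Cover follows the tip (tab now near (290,138)). Continue to about 0.44.

Call:
carry_out(
  moves=[0.008, 0, 0.01, 0, 0, 0, 0, 0.015, 0, 0.02, 0, 0, 0, 0, 0.023, 0, 0.03, 0, 0, 0, 0, 0.03, 0, 0.041, 0, 0, 0, 0, 0.037, 0, 0.052, 0, 0, 0, 0, 0.044, 0, 0.063, 0, 0, 0, 0, 0.05, 0, 0.075, 0, 0, 0, 0, 0.056, 0, 0.087, 0, 0, 0, 0],
)

```text
time: 6.05
tool_pos: [605.1, 78.5, 257.6]
tcp_rot: [-3.14, -0.004, 2.936]
contact_force: [0.3, 0.7, 0.1]
grip_width: 0.6
```

```bash
python3 st.py s6 0.44 0.12
```

```text
[605.07985466  78.50882044 257.60230027] [0.32707408 0.72135234 0.07718005]
0.44 [-0.003  -0.0002 -0.0032]
0.4 [ 0.0031 -0.0002  0.0105]
0.36 [ 0.0086 -0.0001  0.0244]
0.32 [ 0.0135 -0.0001  0.0386]
0.28 [ 0.0179 -0.      0.0529]
0.24 [0.0217 0.     0.0675]
0.2 [0.0249 0.     0.0821]
0.16 [0.0275 0.0001 0.0969]
0.12 [2.960e-02 1.000e-04 1.117e-01]
```

View pics/s6.png

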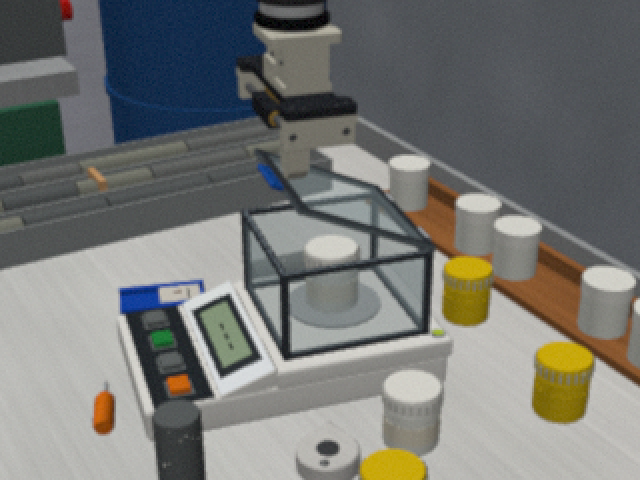

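Following well; on to about 0.2.

Call:
carry_out(
  moves=[0.002, 0, 0.007, 0, 0, 0, 0, 0.006, 0, 0.017, 0, 0, 0, 0, 0.009, 0, 0.027, 0, 0, 0, 0, 0.013, 0, 0.037, 0, 0, 0, 0, 0.016, 0, 0.048, 0, 0, 0, 0, 0.019, 0, 0.059, 0, 0, 0, 0, 0.022, 0, 0.07, 0, 0, 0, 0, 0.025, 0, 0.082, 0, 0, 0, 0],
)

```text
time: 6.9
tool_pos: [594.4, 80.6, 223.6]
tcp_rot: [-3.14, -0.006, 2.936]
contact_force: [-0.3, -0.0, 1.0]
grip_width: 0.6
```

```bash
python3 st.py s7 0.2 -0.04
```

```text
[594.40431417  80.6413142  223.64721794] [-0.33463624 -0.03543311  1.03730095]
0.2 [-0.0019  0.0001 -0.0029]
0.16 [0.0007 0.0002 0.0119]
0.12 [0.0027 0.0002 0.0267]
0.08 [0.0041 0.0002 0.0417]
0.04 [0.0049 0.0003 0.0567]
-0.0 [0.0051 0.0003 0.0716]
-0.04 [0.0047 0.0003 0.0866]
```

View pics/s7.png

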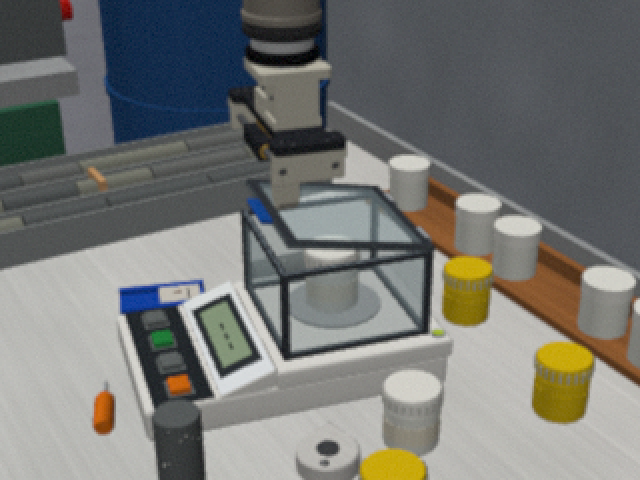

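Call:
carry_out(
  moves=[0, 0, 0.006, 0, 0, 0, 0, 0.001, 0, 0.012, 0, 0, 0, 0, 0.002, 0, 0.018, 0, 0, 0, 0, 0.002, 0, 0.024, 0, 0, 0, 0, 0.003, 0, 0.03, 0, 0, 0, 0, 0.003, 0, 0.036, 0, 0, 0, 0, 0.004, 0, 0.042, 0, 0, 0, 0, 0.004, 0, 0.048, 0, 0, 0, 0],
)

```text
time: 7.75
tool_pos: [592.2, 81.0, 203.4]
tcp_rot: [-3.139, -0.007, 2.936]
contact_force: [0.8, 0.5, 0.0]
grip_width: 0.5
```

Call:
carry_out(
  moves=[0, 0, 0.002, 0, 0, 0, 0, 0, 0, 0.004, 0, 0, 0, 0, 0, 0, 0.006, 0, 0, 0, 0, 0, 0, 0.008, 0, 0, 0, 0, 0, 0, 0.011, 0, 0, 0, 0, 0, 0, 0.013, 0, 0, 0, 0, 0, 0, 0.016, 0, 0, 0, 0, 0, 0, 0.018, 0, 0, 0, 0],
)

```text
time: 8.55
tool_pos: [592.1, 81.0, 196.0]
tcp_rot: [-3.139, -0.007, 2.936]
contact_force: [-0.7, -0.2, 0.7]
grip_width: 0.4
```

```bash
python3 st.py s8 0.04 -0.04
```

```text
[592.1402499   81.03204306 196.03778808] [-0.66255954 -0.2382142   0.73301556]
0.04 [-0.0004  0.0003 -0.0124]
0.0 [-0.0002  0.0004  0.0026]
-0.04 [-0.0007  0.0004  0.0176]
```

View pics/s8.png

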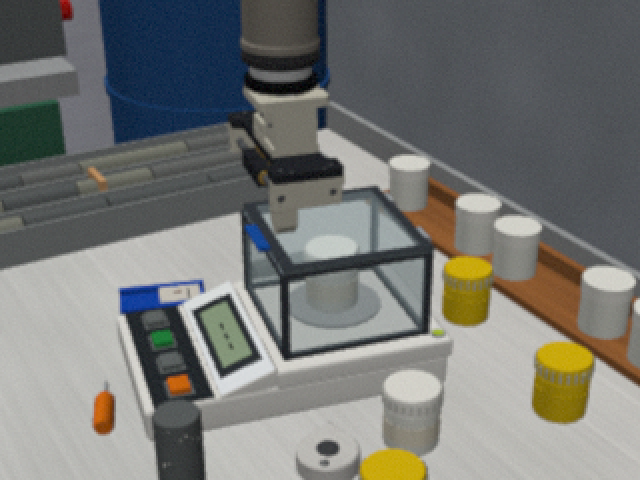

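Call:
carry_out(
  moves=[0, 0, 0.001, 0, 0, 0, 0, 0, 0, 0.002, 0, 0, 0, 0, 0, 0, 0.003, 0, 0, 0, 0, 0, 0, 0.004, 0, 0, 0, 0, 0, 0, 0.005, 0, 0, 0, 0, 0, 0, 0.006, 0, 0, 0, 0, 0, 0, 0.007, 0, 0, 0, 0, 0, 0, 0.007, 0, 0, 0, 0],
)

```text
time: 9.4
tool_pos: [592.2, 81.1, 195.1]
tcp_rot: [-3.14, -0.006, 2.936]
contact_force: [-4.6, -0.2, 12.3]
grip_width: 0.3
```

Call:
carry_out(
  moves=[0, 0, -0.01, 0, 0, 0, 0, 0, 0, -0.03, 0, 0, 0, 0, 0, 0, -0.07, 0, 0, 0, 0, 0, 0, -0.12, 0, 0, 0, 0, 0, 0, -0.17, 0, 0, 0, 0, 0, 0, -0.2, 0, 0, 0, 0, 0, 0, -0.2, 0, 0, 0, 0, 0, 0, -0.2, 0, 0, 0, 0],
)

```text
time: 10.2
tool_pos: [592.5, 81.1, 274.5]
tcp_rot: [-3.139, -0.006, 2.936]
contact_force: [-0.5, -0.6, 0.0]
grip_width: 0.4
```

```bash
python3 - <<'E'
from h import *
o=get_obs();print(o['tool_pos'],o['contact_force'])
print(plan([458.7,133.5,275],down()), plan([458.7,133.5,90],down()))
t=capture('side');cv2.imwrite("pics/s9.png",t[170:330,190:400,::-1].repeat(3,0).repeat(3,1))
E
```

```text
[592.4547487   81.10457786 274.45015215] [-0.5009465  -0.57274983  0.04502352]
(array([0.3541, 0.0601, 0.0008]), array([-0.0041, -0.0124,  0.0073])) (array([0.3511, 0.0611, 0.4633]), array([-0.0041, -0.0124,  0.0073]))
```

View pics/s9.png

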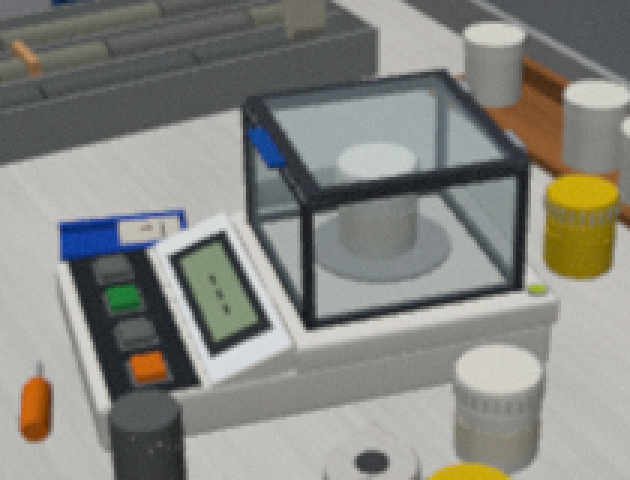

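Call:
carry_out(
  moves=[0.05, 0.01, 0, 0, -0.006, 0.007, 0, 0.12, 0.02, 0, 0, -0.012, 0.007, 0, 0.21, 0.04, 0, 0, -0.012, 0.007, 0, 0.3, 0.055, 0, 0, -0.012, 0.007, 0, 0.354, 0.06, 0.03, 0, -0.012, 0.007, 0, 0.354, 0.06, 0.12, 0, -0.012, 0.007, 0, 0.353, 0.06, 0.21, 0, -0.012, 0.007, 0, 0.353, 0.06, 0.25, 0, -0.012, 0.007, 0],
)

```text
time: 11.05
tool_pos: [455.7, 133.1, 171.4]
tcp_rot: [-3.137, -0.007, 2.933]
contact_force: [-0.2, 0.4, 0.2]
grip_width: 0.4
```

```bash
python3 - <<'E'
from h import *
o=get_obs();c=get_calibration('wrist');im=capture('wrist')
print(o['tool_pos'],o['contact_force'])
cv2.imwrite("pics/w3.png",im[:,:,::-1])
for nm,lo,hi in [("green",(50,120,50),(80,255,255)),("orange",(5,180,120),(15,255,255))]:
    for ce,s in blobs(im,lo,hi): print(nm,ce,s,onz(c,ce,58).round(1))
print(plan([458.7,133.5,85],down()))
E
```

```text
[455.66874698 133.09599881 171.41809969] [-0.21641052  0.4138912   0.16375135]
green [319.5 244.9] [301, 229, 38, 32, 1164] [458.  134.1  58. ]
orange [236.4 126.3] [197, 107, 84, 39, 1754] [374.   99.9  58. ]
orange [176.5 244.9] [157, 230, 40, 31, 1090] [438.6  42.2  58. ]
(array([-0.0106,  0.0043,  0.2123]), array([-0.01  , -0.0182,  0.0005]))
```

View pics/w3.png

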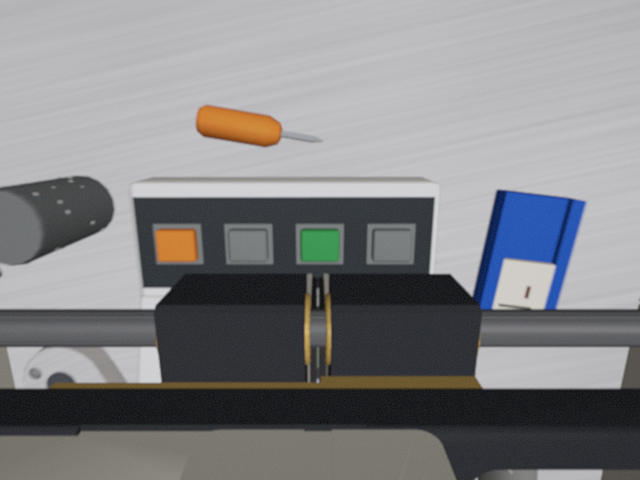

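Call:
carry_out(
  moves=[-0.003, 0.002, 0.04, -0.01, -0.018, 0, 0, -0.006, 0.004, 0.09, -0.01, -0.018, 0, 0, -0.01, 0.004, 0.14, -0.01, -0.018, 0, 0, -0.01, 0.004, 0.18, -0.01, -0.018, 0, 0, -0.01, 0.004, 0.2, -0.01, -0.018, 0, 0, -0.01, 0.004, 0.212, -0.01, -0.018, 0, 0, -0.01, 0.004, 0.212, -0.01, -0.018, 0, 0, -0.01, 0.004, 0.212, -0.01, -0.018, 0, 0],
)

```text
time: 11.9
tool_pos: [458.8, 133.4, 85.7]
tcp_rot: [3.141, 0.001, 2.933]
contact_force: [-0.1, 0.8, 0.7]
grip_width: 0.3
```

```bash
python3 - <<'E'
from h import *
o=get_obs()
print(o['tool_pos'],o['contact_force'])
t=capture('side');cv2.imwrite("pics/s10.png",t[200:330,190:360,::-1].repeat(4,0).repeat(4,1))
print(plan([458.4,133.7,70],down()))
E
```

```text
[458.82924391 133.44250193  85.69838326] [-0.07661294  0.8088529   0.74884977]
(array([0.0015, 0.0002, 0.0396]), array([0.0008, 0.0023, 0.0005]))
```

View pics/s10.png

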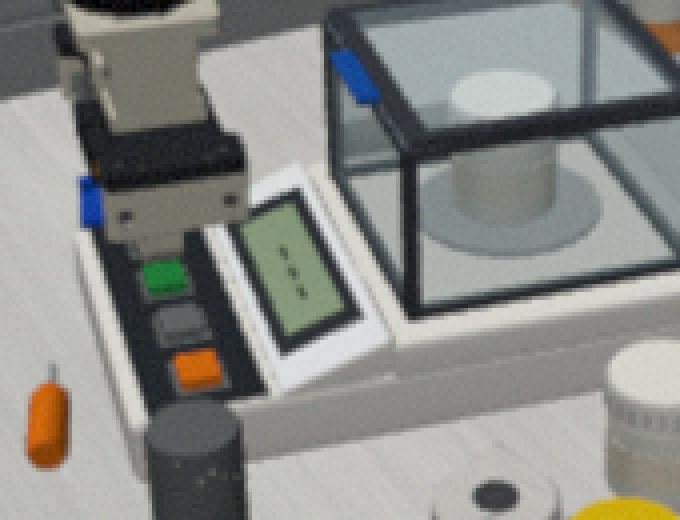

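Call:
carry_out(
  moves=[0, 0, 0.01, 0, 0, 0, 0, 0, 0, 0.018, 0, 0, 0, 0, 0, 0, 0.024, 0, 0, 0, 0, 0, 0, 0.03, 0, 0, 0, 0, 0, 0, 0.034, 0, 0, 0, 0, 0, 0, 0.037, 0, 0, 0, 0, 0, 0, 0.04, 0, 0, 0, 0, 0, 0, 0.04, 0, 0, 0, 0],
)

```text
time: 12.75
tool_pos: [458.9, 133.5, 70.2]
tcp_rot: [3.141, 0.001, 2.933]
contact_force: [-1.9, -0.2, 6.0]
grip_width: -0.1
```

Call:
carry_out(
  moves=[0, 0, 0.001, 0, 0, 0, 0, 0, 0, 0.002, 0, 0, 0, 0, 0, 0, 0.003, 0, 0, 0, 0, 0, 0, 0.004, 0, 0, 0, 0, 0, 0, 0.004, 0, 0, 0, 0, 0, 0, 0.004, 0, 0, 0, 0, 0, 0, 0.004, 0, 0, 0, 0, 0, 0, 0.004, 0, 0, 0, 0],
)

```text
time: 13.55
tool_pos: [458.9, 133.5, 70.0]
tcp_rot: [3.141, 0.002, 2.933]
contact_force: [-5.4, -1.3, 15.5]
grip_width: 0.3
```

```bash
python3 - <<'E'
from h import *
t=capture('side');cv2.imwrite("pics/s11.png",t[200:330,190:360,::-1].repeat(4,0).repeat(4,1))
E
```

Call:
carry_out(
  moves=[0, 0, -0.006, 0, 0, 0, 0, 0, 0, -0.015, 0, 0, 0, 0, 0, 0, -0.03, 0, 0, 0, 0, 0, 0, -0.06, 0, 0, 0, 0, 0, 0, -0.1, 0, 0, 0, 0, 0, 0, -0.12, 0, 0, 0, 0, 0, 0, -0.12, 0, 0, 0, 0, 0, 0, -0.12, 0, 0, 0, 0],
)

```text
time: 14.4
tool_pos: [458.7, 133.4, 117.7]
tcp_rot: [3.141, 0.002, 2.933]
contact_force: [-0.8, -0.3, -0.2]
grip_width: 0.6
```

```bash
python3 - <<'E'
from h import *
o=get_obs()
print(o['tool_pos'],o['contact_force'])
t=capture('side');cv2.imwrite("pics/s12.png",t[200:330,190:360,::-1].repeat(4,0).repeat(4,1))
print(plan([438.9,40.9,117],down()),plan([438.9,40.9,85],down()))
E
```

```text
[458.6505146  133.44227832 117.66203992] [-0.78494052 -0.26758656 -0.22358719]
(array([-1.000e-04, -2.364e-01,  9.000e-04]), array([0.0005, 0.002 , 0.0009])) (array([-0.    , -0.2364,  0.0809]), array([0.0005, 0.002 , 0.0009]))
```

View pics/s11.png

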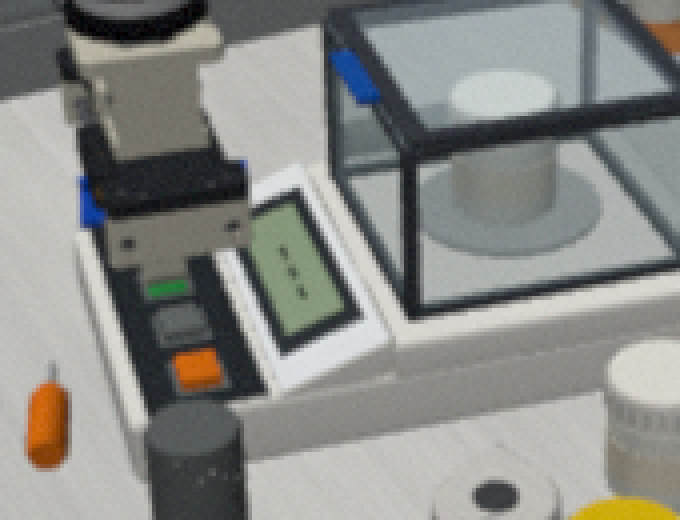

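View pics/s12.png

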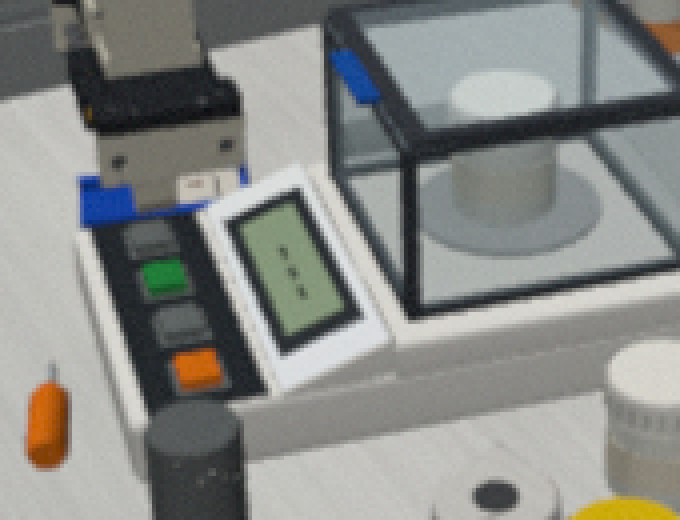

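Call:
carry_out(
  moves=[0, -0.05, 0, 0, 0, 0, 0, 0, -0.11, 0, 0, 0, 0, 0, 0, -0.18, 0, 0, 0, 0, 0, 0, -0.236, 0, 0, 0, 0, 0, 0, -0.236, 0.02, 0, 0, 0, 0, 0, -0.236, 0.06, 0, 0, 0, 0, 0, -0.236, 0.08, 0, 0, 0, 0, 0, -0.236, 0.08, 0, 0, 0, 0],
)

```text
time: 15.25
tool_pos: [438.0, 41.7, 83.9]
tcp_rot: [-3.142, -0.002, 2.934]
contact_force: [0.5, 0.0, -0.0]
grip_width: 0.4
```

```bash
python3 - <<'E'
from h import *
o=get_obs()
print(o['tool_pos'],o['contact_force'])
t=capture('side');cv2.imwrite("pics/s13.png",t[200:330,190:360,::-1].repeat(4,0).repeat(4,1))
print(plan([438.9,40.9,70],down()))
E
```

```text
[438.02403749  41.71065533  83.91683987] [ 0.54906816  0.0281875  -0.00193287]
(array([-0.0013, -0.0017,  0.0366]), array([ 0.0002, -0.0016,  0.0022]))
```

View pics/s13.png

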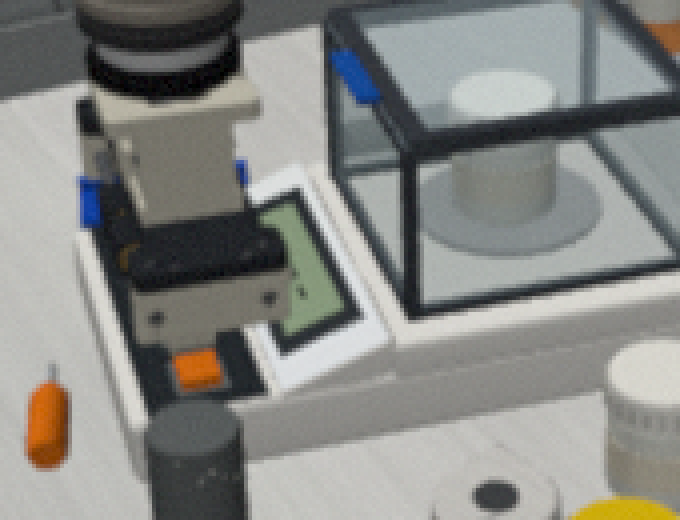

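Call:
carry_out(
  moves=[-0.001, -0.001, 0.009, 0, 0, 0, 0, -0.001, -0.001, 0.016, 0, 0, 0, 0, -0.001, -0.001, 0.022, 0, 0, 0, 0, -0.001, -0.001, 0.027, 0, 0, 0, 0, -0.001, -0.001, 0.031, 0, 0, 0, 0, -0.001, -0.001, 0.034, 0, 0, 0, 0, -0.001, -0.001, 0.037, 0, 0, 0, 0, -0.001, -0.001, 0.037, 0, 0, 0, 0],
)

```text
time: 16.1
tool_pos: [439.0, 41.3, 70.2]
tcp_rot: [3.141, -0.0, 2.934]
contact_force: [-2.1, 2.6, 7.0]
grip_width: 0.5
```

Call:
carry_out(
  moves=[0, 0, 0.001, 0, 0, 0, 0, 0, 0, 0.002, 0, 0, 0, 0, 0, 0, 0.003, 0, 0, 0, 0, 0, 0, 0.004, 0, 0, 0, 0, 0, 0, 0.004, 0, 0, 0, 0, 0, 0, 0.004, 0, 0, 0, 0, 0, 0, 0.004, 0, 0, 0, 0, 0, 0, 0.004, 0, 0, 0, 0],
)

```text
time: 16.9
tool_pos: [439.0, 41.3, 69.9]
tcp_rot: [3.141, 0.0, 2.934]
contact_force: [-5.3, 1.3, 17.6]
grip_width: 0.5
```

```bash
python3 - <<'E'
from h import *
t=capture('side');cv2.imwrite("pics/s14.png",t[200:330,190:360,::-1].repeat(4,0).repeat(4,1))
E
```

```text
(no output)
```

View pics/s14.png

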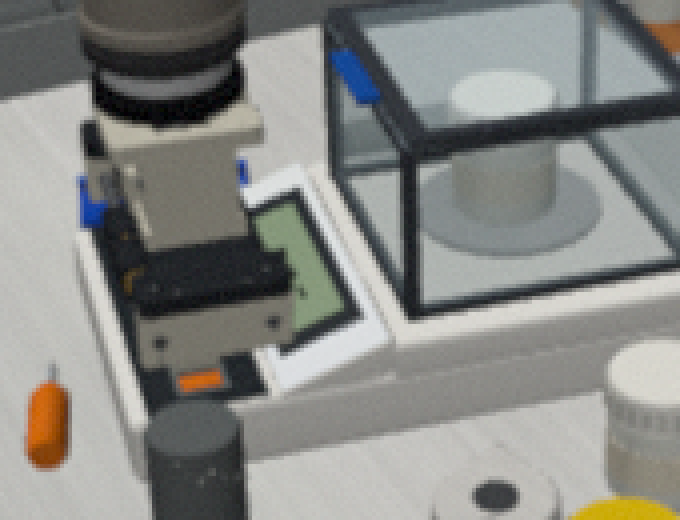

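Orange is fully down on its stop; now lift clear.

Call:
carry_out(
  moves=[0, 0, -0.006, 0, 0, 0, 0, 0, 0, -0.015, 0, 0, 0, 0, 0, 0, -0.03, 0, 0, 0, 0, 0, 0, -0.08, 0, 0, 0, 0, 0, 0, -0.16, 0, 0, 0, 0, 0, 0, -0.25, 0, 0, 0, 0, 0, 0, -0.3, 0, 0, 0, 0, 0, 0, -0.3, 0, 0, 0, 0],
)

```text
time: 17.75
tool_pos: [440.5, 41.1, 192.6]
tcp_rot: [3.141, 0.006, 2.934]
contact_force: [0.3, 0.4, -0.5]
grip_width: 0.5
```

Call:
carry_out(
  moves=[0, 0, -0.1, 0, 0, 0, 0, 0, 0, -0.2, 0, 0, 0, 0, 0, 0, -0.28, 0, 0, 0, 0, 0, 0, -0.3, 0, 0, 0, 0, 0, 0, -0.3, 0, 0, 0, 0, 0, 0, -0.3, 0, 0, 0, 0, 0, 0, -0.3, 0, 0, 0, 0, 0, 0, -0.3, 0, 0, 0, 0],
)

```text
time: 18.55
tool_pos: [439.3, 41.1, 311.3]
tcp_rot: [3.141, 0.004, 2.934]
contact_force: [0.2, -0.1, 0.1]
grip_width: 0.5
```

```bash
python3 - <<'E'
from h import *
o=get_obs()
print(o['tool_pos'],o['contact_force'])
t=capture('side');cv2.imwrite("pics/s15.png",t[170:380,190:400,::-1].repeat(2,0).repeat(2,1))
t=capture('top');cv2.imwrite("pics/t15.png",t[140:380,150:450,::-1].repeat(2,0).repeat(2,1))
a=cv2.imread('pics/side0.png')[170:380,190:400]; print(blobs(t,(50,120,50),(80,255,255)),blobs(t,(5,180,120),(15,255,255)))
E
```

```text
[439.33381565  41.12792759 311.3321673 ] [ 0.16120625 -0.10128728  0.11616278]
[] []
```

View pics/s15.png

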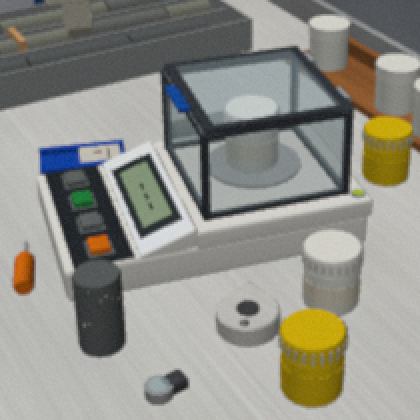

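View pics/t15.png

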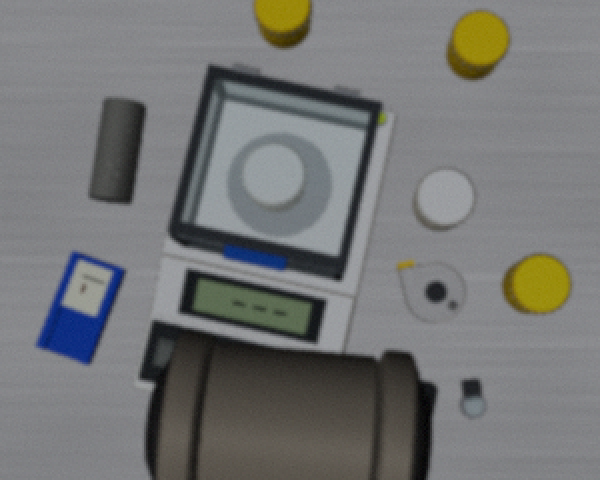

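```bash
python3 -c "
from plant import *
close_job()"
```

```text
the job is handed in; nothing more can be done
```

I shut the clear cover slowly with the closed fingertips, pressed and released the green log key, and only then pressed and released the orange tare key. I then lifted the arm clear and handed the job in at about 19 s.

- **Cover:** it followed the fingertips all the way down at walking-slow speed. The tip stopped at the expected shut height with about 12 N on it, and the last pictures from both fixed cameras show it flat on the chamber.
- **Keys:** each key ended at the fingertip height expected for fully down, with about 15 N (green) and 18 N (orange) on it, against the 3.2 N needed. The last side view shows all four keys up. No picture showed a grey key touched.
- **Other objects:** nothing on the bench looks moved, and the canister is still on the pan. I compared them by eye only. In the last top view the arm hides most of the keypad and the area in front of it, so that part was checked from the side view.
- **Disagreements:** casting single views onto the key height, the side camera put the keys about 5 mm from where the top and wrist cameras did. I used the top and wrist values, and the presses landed on the right keys. The display read dashes before and after, so it gave no sign of the weight being stored or the scale being zeroed.

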